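Pack three polished mould inserts into the narrow tray

ROBOT

A 7-joint arm with a two-finger parallel gripper is mounted at the origin on the work surface. World frame = base frame: x ahead of the robot, y to its left, z up, the work surface at z = 0. Lengths are in m, angles in rad, forces in N, time in s.
With the tool pointing down it reaches from about 0.35 to 0.9 m from the base axis. Payload 7.2 kg.
Tool frame: the origin (TCP) lies on the mounting face of the last link; the fingertips stand 173 mm ahead of it and the grasp point (between the pads) lies 155 mm ahead of it (ctrl.tip_extent is the distance from the TCP to the fingertips, in m); z points along the fingers, y is the line along which they close (so a half turn about z gives the same grasp; the last joint's range is limited). The gripper opens to 85 mm and grips with 20 to 120 N. Pads are 22 mm wide; open, the fingers measure 114 mm over their backs; the gripper's body (76 mm by 85 mm) begins 54 mm behind the grasp point. The pads swing forward as they close: fully open they stand 13 mm farther back than shut.
Start: joints at [1.068, 0.411, -0.013, 1.596, 0.006, 1.134, -0.082], TCP at [0.263, -0.567, 0.405] pointing down, gripper open.
Joint ranges: [-2.95, 2.95], [-0.29, 1.99], [-1.47, 1.44], [0.14, 2.54], [-1.03, 4.17], [0.13, 1.85], [-2.86, 2.86]. Speed limits (rad/s): [2.39, 2.39, 3.01, 3.01, 3.14, 3.14, 3.14].

INTERFACE

Orientations are given as a rotation vector (axis times angle).
In Python, from workcell import ctrl gives the robot as it stands. The module is installed in compiled form; this text tells all that it offers.
- The arm moves only by the tool arm_command, never from a script. Its argument "increments" is a list of rows, each a list of 3 entries, a list of its own where there are three numbers: the shift along the tool's x, y, z normalised to -1 to 1, where 1 is 1000 mm, then the turn about the tool's z normalised to -1 to 1, where 1 is pi rad, then the opening, from 0 (shut) to 1 (fully open). In form: [[[x, y, z], turn, jaw], ...]. A call has exactly 8 rows; each row shifts and turns the commanded pose from where the row before left it, along the tool's axes as they then stand; what a row does not reach is not made up. A row lasts 1/8 s, in which the tool goes at most 62.5 mm and 10.7 degrees, less where a joint would pass 70% of its speed; a pose out of reach is approached as far as the arm can. A call with a number of a shift or a turn outside -1 to 1 is refused whole. A call with a gripper value outside its range is refused whole. The fingers move at their own pace and stop on an object; "force" is the grip in N (left out, the last holds). Time passes only in rows, so rows that do not move let the fingers close, or fill a call up. It gives the time, the measured TCP pose, the force, the opening and the grip force at its end, in the units of the state.
- ctrl.get_obs(): the state, without advancing time (a new reading comes with each control period).
- ctrl.camera(name): name is "side" or "top" or "wrist"; returns a dict with "pixels" (420x560x3 uint8, red, green, blue), "depth" (420x560 float32, m along the optical axis (not along the pixel's ray), 0 where there is no reading), "vertical_fov" (degrees; the focal length in pixels is half the picture's height over the tangent of half this angle, whatever the lens; pixels are square), "cx", "cy" (the principal point, pixels), "view" (4x4, takes a point from world to camera coordinates); the wrist camera has in their place "T_tool_cam" (4x4, takes a point from camera to tool coordinates, whose origin is the TCP and whose axes are the flange's). Camera axes: x right, y down, z forward; pixel columns grow to the right and rows downward; lengths in m; the calibration is good to about 2 mm. A picture is of the moment at which its call begins: read the wrist's pose just before it.
- ctrl.hand_in(): hands the job in; it is judged then, once.
The state is a dict: "time": time; "joint_pos": joint angles; "dq": joint speeds; "joint_torque": joint torques, N m; "ee_pos": TCP position; "orientation": TCP orientation; "force": force on the tool from outside, world axes, zero at the start; "wrist_torque": the same for the moment, N m; "width": finger opening in m; "grip_force": force on a finger pad.
Only numpy, scipy, OpenCV 4.12 (cv2) and the standard library are available. Lean on these libraries where they do the work, as an engineer would, in place of code of your own. Each camera call takes 0.05 s, during which the arm holds its last target. There are 200 camera calls.

TASK

Pack the three finished steel mould inserts (the rectangular block leaning in the tilted cradle, the stepped block and the round core) into the narrow wooden tray, standing upright side by side in one row, in any order, each flat on the tray's floor with the same end up as now (the block's pocket-marked end up). Lower them in gently rather than dropping them, do not knock any over, and leave the other things on the bench where they are.

Things in the scene. Friction and masses are not known exactly. Their poses are not given: they have to be found in the camera images.
- tray_in (a point): centre of the inner floor of the narrow open wooden tray, 5 mm above the bench. The tray is fixed, 140 (x) by 52 (y) by 28 high outside, walls and floor 5 thick: inside 130 by 42, 23 deep. x runs along the tray's length, y across, z up.
- block: rectangular steel insert, 40 (x) by 34 (y) by 62 (z), about 0.6 kg, with a dark pocket mark on top. Origin at the centre of its underside, z towards its top. It starts leaning 0.52 rad (30 degrees) in the cradle, its top towards the robot; its two y faces (34 apart) are free to grasp.
- step: stepped steel insert standing on the bench, like an upside-down T: foot 44 (x) by 34 (y) by 28 high, and on its middle a riser 26 (x) by 34 (y), up to 62 high. About 0.5 kg. Origin at the centre of its underside, z up.
- core: round steel core, a plain cylinder 36 in diameter and 66 high, standing on the bench, about 0.45 kg. Origin at the centre of its underside, z along its axis.
- cradle_seat (a point): point on the fixed grey tilting cradle (base 90 by 62, yaw as this frame's; z up) where the middle of the block's underside rests, 36 above the bench. Its seat plate is tilted 0.52 rad; a 26 high, 28 wide backrest supports the block's lower face on the robot's side.
- paste: bystander: small round jar, 34 in diameter, 26 high; origin at the centre of its underside
- stone: bystander: reddish abrasive stick 100 (x) by 13 by 7, lying; origin at the centre of its underside
- driver: bystander: screwdriver about 170 long, lying along its x axis, origin at its underside
- collar: bystander: steel ring, 38 outside, 20 inside, 14 high, lying flat; origin at the centre of its underside
- magnet: bystander: dark magnetic block 60 (x) by 80 (y) by 60 high with a knob on the front; origin at the centre of its underside
- oil: bystander: closed bottle 48 in diameter, 120 high; origin at the centre of its underside
Things that resemble listed ones, but are neither listed nor needed, are in the scene too. What is shaped like the block but blue, green or turquoise is not meant.

How it is judged:
At the end, for the whole second after the job is handed in: Block, step and core all stand in the tray: origin within 55 mm along and 12 mm across of the centre of the inner floor and less than 4 mm above it, leaning less than 0.08 rad, top end up, slower than 0.02 m/s (x of block in the frame of tray_in between -0.055 and 0.055 m and y of block in the frame of tray_in between -0.012 and 0.012 m and z of each of block, step, core in the frame of tray_in below 0.004 m and angle between each of block, step, core's own z axis and vertical below 0.08 rad and linear speed of each of block, step, core below 0.02 m/s and x of step in the frame of tray_in between -0.055 and 0.055 m and y of step in the frame of tray_in between -0.012 and 0.012 m and x of core in the frame of tray_in between -0.055 and 0.055 m and y of core in the frame of tray_in between -0.012 and 0.012 m); the robot touches nothing.
It fails at once if an insert is dropped into the tray (moves faster than 0.45 m/s within 30 mm of the tray's floor) ((x of block in the frame of tray_in between -0.065 and 0.065 m and y of block in the frame of tray_in between -0.021 and 0.021 m and z of block in the frame of tray_in below 0.03 m and linear speed of block above 0.45 m/s) or (x of step in the frame of tray_in between -0.065 and 0.065 m and y of step in the frame of tray_in between -0.021 and 0.021 m and z of step in the frame of tray_in below 0.03 m and linear speed of step above 0.45 m/s) or (x of core in the frame of tray_in between -0.065 and 0.065 m and y of core in the frame of tray_in between -0.021 and 0.021 m and z of core in the frame of tray_in below 0.03 m and linear speed of core above 0.45 m/s)).
It fails at once if an insert is knocked over (leans more than 1.2 rad) (angle between any of block, step, core's own z axis and vertical above 1.2 rad).
It fails at once if one of the bystanders is moved more than 25 mm (distance of any of paste, stone, driver, collar, magnet, oil from where it was at the start of the episode above 0.025 m).
It also fails if it takes over 64 s, if anything falls off the work surface, if the arm or the gripper's body presses on something with over 40 N, if the wrist force passes 120 N, or if a joint passes its speed limit or range.

## Working session

There is one attempt and no reset: what is moved stays moved. The work goes in short steps, Python scripts to look and compute and a tool call to move; the robot and the scene stay as the last step left them, time stands still between calls to the robot, and variables do not carry over. Pictures are saved under pics/ and viewed, at most 10 in all, crops included, and the job is handed in when it is done.

Besides the shell and the picture viewer there is one more tool, called in YAML: its name, and indented under it one key for each argument. arm_command: Moves the arm, as the interface text tells. Its arguments: {"type":"object","properties":{"increments":{"type":"array","items":{"type":"array"}},"force":{"type":"number"}},"required":["increments"]}

```bash
mkdir -p pics; cat > h.py <<'E'
import numpy as np, cv2
from scipy.spatial.transform import Rotation as R
from workcell import ctrl
def grab(n):
    o=ctrl.get_obs(); c=ctrl.camera(n)
    f=210/np.tan(np.radians(c["vertical_fov"])/2)
    if n=="wrist":
        T=np.eye(4);T[:3,:3]=R.from_rotvec(o["orientation"]).as_matrix();T[:3,3]=o["ee_pos"]
        M=T@np.array(c["T_tool_cam"])
    else: M=np.linalg.inv(np.array(c["view"]))
    d=c["depth"]; v,u=np.mgrid[0:420,0:560]
    P=np.stack([(u-c["cx"])/f*d,(v-c["cy"])/f*d,d],-1)@M[:3,:3].T+M[:3,3]
    P[d==0]=np.nan
    return c["pixels"],P,M,f,c
E
python3 - <<'E'
from h import *
for n in ["top","side"]:
    p,P,M,f,c=grab(n); np.savez(f"{n}.npz",p=p,P=P,M=M,f=f,cx=c["cx"],cy=c["cy"])
    cv2.imwrite(f"pics/{n}.png",p[...,::-1]); print(n,f,c["cx"],c["cy"],M.round(3).tolist(),np.isnan(P).mean(), [k for k in c])
o=ctrl.get_obs(); print({k:np.round(v,3).tolist() for k,v in o.items()},ctrl.tip_extent)
print(np.array(ctrl.camera("wrist")["T_tool_cam"]).round(3).tolist())
E
```

```text
top 429.315076316866 285.14995772132295 216.16646220420373 [[-0.002, -0.985, 0.174, 0.365], [-1.0, 0.001, -0.007, 0.073], [0.007, -0.174, -0.985, 1.074], [0.0, 0.0, 0.0, 1.0]] 0.0039625850340136055 ['pixels', 'depth', 'vertical_fov', 'cx', 'cy', 'view']
side 435.82917828698135 281.6821137230618 206.77670048601925 [[0.99, -0.095, 0.099, 0.447], [-0.138, -0.682, 0.718, -0.681], [-0.001, -0.725, -0.689, 0.79], [0.0, 0.0, 0.0, 1.0]] 0.004107142857142857 ['pixels', 'depth', 'vertical_fov', 'cx', 'cy', 'view']
{'time': 0.1, 'joint_pos': [1.068, 0.412, -0.013, 1.597, 0.006, 1.134, -0.082], 'dq': [0.001, -0.001, -0.002, -0.002, -0.001, -0.001, -0.001], 'joint_torque': [0.003, -60.183, 0.684, -30.009, 0.014, 0.006, 0.0], 'ee_pos': [0.263, -0.567, 0.404], 'orientation': [-3.066, -0.677, 0.001], 'force': [-0.098, -0.27, -0.094], 'wrist_torque': [0.016, 0.015, -0.046], 'grip_force': 0.0, 'width': 0.085} 0.1734
[[0.001, -0.946, -0.324, 0.084], [1.0, 0.0, 0.0, -0.0], [-0.0, -0.324, 0.946, 0.031], [0.0, 0.0, 0.0, 1.0]]
```

View pics/top.png

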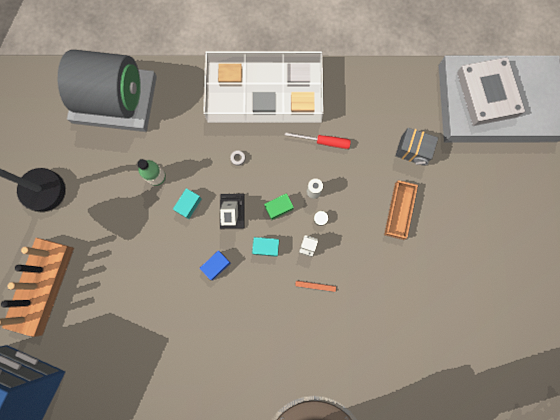

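View pics/side.png

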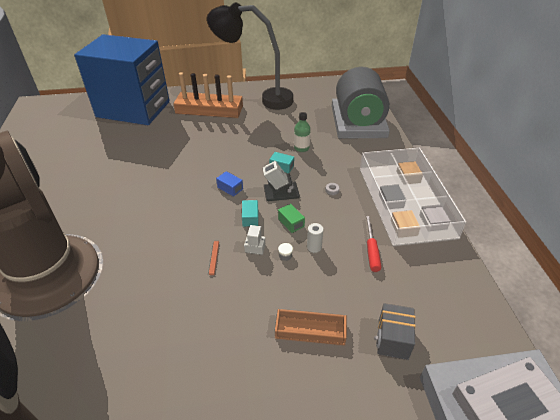

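The top view shows these look-alikes for the block: the silver block in the cradle (231,211), turquoise (187,203) and (266,246), green (279,206), and blue (215,265). I choose the one in the cradle. The core candidates are the tall cylinder (315,186), the short paste jar (321,218) and the collar (238,158), and I choose (315,186). The step is at (308,245), the tray at (401,210) and the stone at (316,286). The side view agrees: block (277,177), core (315,237), step (255,240), tray (311,327).

```bash
python3 - <<'E'
from h import *
T=np.load("top.npz"); S=np.load("side.npz")
def pts(D,u0,u1,v0,v1,z0,z1):
    P=D["P"][v0:v1,u0:u1].reshape(-1,3); c=D["p"][v0:v1,u0:u1].reshape(-1,3)
    k=(P[:,2]>z0)&(P[:,2]<z1); return P[k],c[k]
def rep(n,P):
    if len(P)<5: print(n,len(P)); return
    r=cv2.minAreaRect((P[:,:2]*1000).astype(np.float32)); print(n,len(P),"mean",P.mean(0).round(4),"rect",np.round(r[0],1),np.round(r[1],1),round(r[2],1))
for nm,D,bx in [("T",T,dict(core=(300,332,172,202),step=(295,325,230,262),paste=(310,332,206,230),tray=(380,422,175,245),cr=(215,250,190,235),green=(262,296,192,222),turq=(250,282,235,258),blue=(198,232,248,284),turq2=(170,204,186,220))),
                ("S",S,dict(core=(304,326,220,254),step=(240,270,222,256),tray=(270,352,305,348),cr=(258,304,160,204)))]:
    for k,b in bx.items():
        zs=dict(core=[(.055,.08)],step=[(.05,.075),(.02,.035)],tray=[(.02,.035),(.001,.012)],cr=[(.015,.12),(.08,.12),(.06,.12)]).get(k,[(.012,.1)])
        for z in zs: P,_=pts(D,*b,*z); rep(f"{nm} {k} {z}",P)
p=T["p"][175:265,170:340]; s=S["p"][140:260,200:340]
a=cv2.resize(p,None,fx=4.4,fy=4.4,interpolation=2)[...,::-1]; cv2.imwrite("pics/c1.png",a)
b=cv2.resize(s,None,fx=5,fy=5,interpolation=2)[...,::-1]; cv2.imwrite("pics/c2.png",b)
E
```

```text
T core (0.055, 0.08) 180 mean [ 0.6167 -0.0074  0.0665] rect [617.6  -7.3] [34.6 34.1] 7.2
T step (0.05, 0.075) 165 mean [0.4766 0.0086 0.0628] rect [477.5   8.4] [33.5 26.4] 71.8
T step (0.02, 0.035) 84 mean [0.4706 0.0102 0.0287] rect [477.2   8.7] [33.4 44.2] 73.3
T paste (0.012, 0.1) 146 mean [ 0.5452 -0.0236  0.0269] rect [545.5 -23.6] [30.2 31. ] 88.7
T tray (0.02, 0.035) 369 mean [ 0.5682 -0.226   0.0275] rect [ 567.8 -226.6] [ 53.8 140.7] 75.9
T tray (0.001, 0.012) 1645 mean [ 0.5721 -0.2276  0.0044] rect [ 572.9 -229.5] [106.5 183.4] 87.7
T cr (0.015, 0.12) 540 mean [0.5558 0.1952 0.0719] rect [561.5 197.3] [83.9 48.5] 1.1
T cr (0.08, 0.12) 283 mean [0.5406 0.1982 0.0912] rect [542.4 198.4] [33.5 45.9] 88.7
T cr (0.06, 0.12) 352 mean [0.5446 0.1976 0.0873] rect [548.1 198.6] [57.1 34.4] 0.3
T green (0.012, 0.1) 437 mean [0.5734 0.0811 0.0338] rect [575.2  81.2] [40.4 61.6] 26.2
T turq (0.012, 0.1) 435 mean [0.4739 0.1131 0.0344] rect [474.6 113.5] [62.5 40.5] 85.3
T blue (0.012, 0.1) 464 mean [0.4287 0.2345 0.0341] rect [429.4 235.5] [40.5 62.2] 44.6
T turq2 (0.012, 0.1) 463 mean [0.5813 0.3076 0.0334] rect [583.1 309.6] [41.1 62.1] 60.2
S core (0.055, 0.08) 175 mean [ 0.6172 -0.0089  0.064 ] rect [617.5  -6.1] [37.7 32.5] 80.5
S step (0.05, 0.075) 163 mean [0.4765 0.0072 0.0594] rect [476.6   9.5] [34.6 26.9] 72.9
S step (0.02, 0.035) 130 mean [0.4787 0.001  0.0268] rect [476.9   8.9] [33.7 44.7] 76.5
S tray (0.02, 0.035) 612 mean [ 0.5663 -0.2255  0.0253] rect [ 567.1 -224. ] [ 54.3 138.7] 75.6
S tray (0.001, 0.012) 1232 mean [ 0.569  -0.2201  0.0047] rect [ 571.4 -214.9] [ 97.4 168.2] 82.2
S cr (0.015, 0.12) 750 mean [0.5613 0.2078 0.0552] rect [562.7 221.1] [190.1  79.3] 80.9
S cr (0.08, 0.12) 181 mean [0.5425 0.1965 0.0888] rect [542.4 200.7] [36.7 45.1] 89.4
S cr (0.06, 0.12) 315 mean [0.5461 0.1928 0.0809] rect [547.9 200.2] [56.5 37.7] 0.3
```

View pics/c2.png

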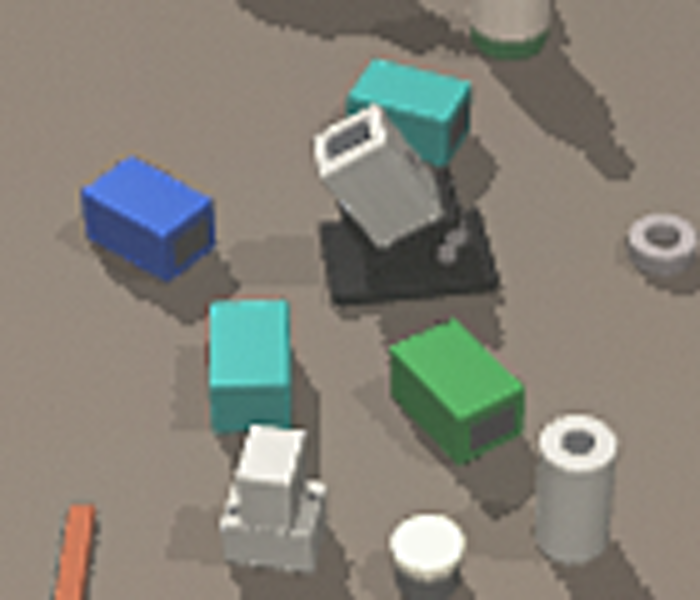

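View pics/c1.png

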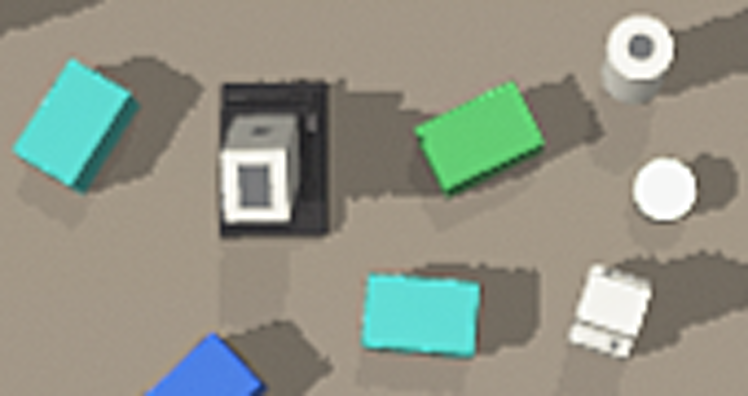

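The crop confirms the silver block with the pocket mark in the cradle, the stepped insert and the tall cored cylinder. I now have positions for all three inserts and the tray, so next I plan the first reach, to the core.

```bash
cat > g.py <<'E'
import sys; from h import *
# usage: g.py x y z theta_deg -> turn (deg) and shift in tool axes at the final yaw
x,y,z,t=map(float,sys.argv[1:5]); o=ctrl.get_obs()
m=R.from_rotvec(o["orientation"]).as_matrix(); th=np.degrees(np.arctan2(m[1,0],m[0,0]))
dt=(t-th+180)%360-180; a=np.radians(t); d=np.array([x,y,z])-o["ee_pos"]
print("time",round(o["time"],2),"pos",np.round(o["ee_pos"],4),"yaw",round(th,2),"turn",round(-dt/180,4),"shift",np.round([d[0]*np.cos(a)+d[1]*np.sin(a), d[0]*np.sin(a)-d[1]*np.cos(a), -d[2]],4), "w",o["width"],"gf",o["grip_force"],"F",np.round(o["force"],1))
E
python3 g.py .6175 -.0068 .30 -14.2
```

```text
time 0.15 pos [ 0.2632 -0.5667  0.404 ] yaw 24.91 turn 0.2173 shift [ 0.2062 -0.6297  0.104 ] w 0.08542281354328654 gf 0.0 F [0.7 0.7 0.3]
```

arm_command:
  increments:
    - [[0,0,0],0.0543,0.7]
    - [[0,0,0],0.0543,0.7]
    - [[0,0,0],0.0543,0.7]
    - [[0,0,0],0.0544,0.7]
    - [[0.017,-0.052,0.0085],0,0.7]
    - [[0.017,-0.052,0.0085],0,0.7]
    - [[0.017,-0.052,0.0085],0,0.7]
    - [[0.017,-0.052,0.0085],0,0.7]
  force: 60

```text
time: 1.15
ee_pos: [0.3809, -0.3802, 0.3704]
orientation: [-3.117, 0.388, -0.0]
force: [0.5, -0.5, 0.0]
width: 0.0598
grip_force: 0.0
```

arm_command:
  increments:
    - [[0.017,-0.052,0.0085],0,0.7]
    - [[0.017,-0.052,0.0085],0,0.7]
    - [[0.017,-0.052,0.0085],0,0.7]
    - [[0.017,-0.052,0.0085],0,0.7]
    - [[0.017,-0.052,0.0085],0,0.7]
    - [[0.017,-0.052,0.0085],0,0.7]
    - [[0.017,-0.052,0.0085],0,0.7]
    - [[0.017,-0.052,0.0085],0,0.7]

```text
time: 2.15
ee_pos: [0.6148, -0.0105, 0.3022]
orientation: [3.117, -0.389, -0.0]
force: [0.7, -0.2, 0.5]
width: 0.06
grip_force: 0.0
```

```bash
python3 g.py .6175 -.0068 .201 -14.2; python3 - <<'E'
from h import *
p,P,M,f,c=grab("wrist"); cv2.imwrite("pics/w1.png",p[...,::-1])
k=(P[...,2]>.055)&(P[...,2]<.08)&(abs(P[...,0]-.6175)<.05)&(abs(P[...,1])<.06)
print(k.sum(),np.nanmean(P[k],0), cv2.minEnclosingCircle((P[k][:,:2]*1000).astype(np.float32)), np.mean(np.argwhere(k),0))
E
```

```text
time 2.15 pos [ 0.6148 -0.0105  0.3022] yaw -14.21 turn -0.0001 shift [ 0.0017 -0.0043  0.1012] w 0.05998700312771662 gf 0.0 F [ 0.7 -0.2  0.5]
1885 [ 0.61978526 -0.00684248  0.06532609] ((618.1119995117188, -6.331480979919434), 17.90228843688965) [216.38196286 273.08116711]
```

arm_command:
  increments:
    - [[0.002,-0.005,0.03],0,0.7]
    - [[0,0,0.03],0,0.7]
    - [[0,0,0.025],0,0.7]
    - [[0,0,0.015],0,0.7]
    - [[0,0,0],0,0.7]
    - [[0,0,0],0,0.2]
    - [[0,0,0],0,0.2]
    - [[0,0,0],0,0.2]

```text
time: 3.2
ee_pos: [0.6178, -0.0076, 0.204]
orientation: [-3.117, 0.388, -0.003]
force: [-0.6, -1.0, 6.8]
width: 0.0348
grip_force: 60.0
```

```bash
python3 g.py .6175 -.0068 .201 -14.2
```

```text
time 3.2 pos [ 0.6178 -0.0076  0.204 ] yaw -14.2 turn -0.0 shift [-0.0005 -0.0007  0.003 ] w 0.034822841831940024 gf 59.99109327793121 F [-0.6 -1.   6.8]
```

```bash
python3 g.py .6106 -.2364 .209 -14.2
```

```text
time 3.2 pos [ 0.6178 -0.0076  0.204 ] yaw -14.2 turn -0.0 shift [ 0.0491  0.2236 -0.005 ] w 0.034822841831940024 gf 59.99109327793121 F [-0.6 -1.   6.8]
```

arm_command:
  increments:
    - [[0,0,-0.03],0,0.2]
    - [[0,0,-0.05],0,0.2]
    - [[0.0098,0.0447,0],0,0.2]
    - [[0.0098,0.0447,0],0,0.2]
    - [[0.0098,0.0447,0],0,0.2]
    - [[0.0098,0.0447,0],0,0.2]
    - [[0.0099,0.0448,0],0,0.2]
    - [[0,0,0],0,0.2]

```text
time: 4.2
ee_pos: [0.6081, -0.2422, 0.2819]
orientation: [3.113, -0.4, -0.003]
force: [0.2, 0.2, -4.0]
width: 0.0348
grip_force: 61.3
```

```bash
python3 g.py .6106 -.2364 .209 -14.2; python3 - <<'E'
from h import *
o=ctrl.get_obs()
for n in ["top","wrist"]:
    p,P,M,f,c=grab(n)
    r=(p[...,0].astype(int)-p[...,2]>45)
    k=r&(P[...,2]>.02)&(P[...,2]<.034)&(abs(P[...,0]-.5675)<.1)&(abs(P[...,1]+.2255)<.06)
    q=(P[k][:,:2]*1000).astype(np.float32); print(n,k.sum(),cv2.minAreaRect(q))
    k=(P[...,2]>.08)&(P[...,2]<.16)&(np.hypot(P[...,0]-o["ee_pos"][0],P[...,1]-o["ee_pos"][1])<.03); 
    if n=="wrist": cv2.imwrite("pics/w2.png",p[...,::-1])
E
```

```text
time 4.2 pos [ 0.6081 -0.2422  0.2819] yaw -14.63 turn -0.0024 shift [ 0.001  -0.0062  0.0729] w 0.034794142393091525 gf 61.263484954833984 F [ 0.2  0.2 -4. ]
top 308 ((567.5156860351562, -225.65432739257812), (52.19586181640625, 139.66619873046875), 76.0228042602539)
wrist 1308 ((604.4663696289062, -233.83657836914062), (52.0482177734375, 64.82548522949219), 75.88842010498047)
```

View pics/w2.png

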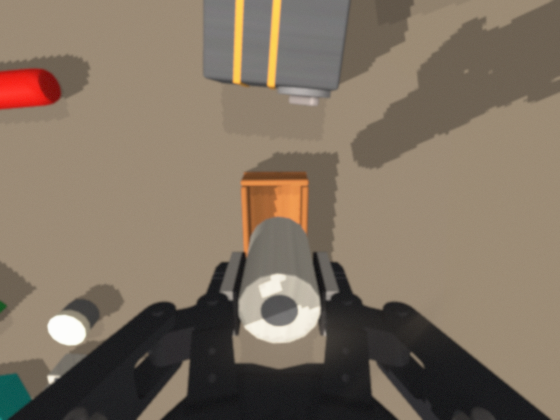

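The wrist view shows the core held upright at (280,300), above the tray's far end (275,185). The arm is still settling.

```bash
python3 g.py .6106 -.2364 .209 -14.1
```

```text
time 4.3 pos [ 0.6094 -0.2368  0.2819] yaw -14.28 turn -0.001 shift [ 0.0011 -0.0007  0.0729] w 0.03442885516086301 gf 61.25995874404907 F [ 0.3  1.8 -4.6]
```

arm_command:
  increments:
    - [[0.001,-0.0005,0.02],0,0.2]
    - [[0,0,0.02],0,0.2]
    - [[0,0,0.015],0,0.2]
    - [[0,0,0.01],0,0.2]
    - [[0,0,0.004],0,0.2]
    - [[0,0,0.003],0,0.2]
    - [[0,0,0],0,0.2]
    - [[0,0,0],0,0.2]

```text
time: 5.3
ee_pos: [0.6113, -0.2363, 0.2113]
orientation: [3.117, -0.388, 0.002]
force: [-0.7, -0.2, -4.3]
width: 0.0347
grip_force: 61.2
```

```bash
python3 g.py .6106 -.2364 .209 -14.1
```

```text
time 5.3 pos [ 0.6113 -0.2363  0.2113] yaw -14.2 turn -0.0006 shift [-0.0007  0.0003  0.0023] w 0.034650205347930445 gf 61.1932897567749 F [-0.7 -0.2 -4.3]
```

arm_command:
  increments:
    - [[0,0,0.001],0,0.2]
    - [[0,0,0.001],0,0.2]
    - [[0,0,0.0005],0,0.2]
    - [[0,0,0],0,0.2]
    - [[0,0,0],0,0.7]
    - [[0,0,0],0,0.7]
    - [[0,0,0],0,0.7]
    - [[0,0,-0.03],0,0.7]

```text
time: 6.3
ee_pos: [0.6102, -0.2358, 0.2361]
orientation: [-3.117, 0.388, 0.007]
force: [0.9, -0.4, 0.5]
width: 0.0598
grip_force: 0.0
```

```bash
python3 g.py .477 .0088 .29 -16.5
```

```text
time 6.3 pos [ 0.6102 -0.2358  0.2361] yaw -14.19 turn 0.0128 shift [-0.1972 -0.1967 -0.0539] w 0.059786172471080846 gf 0.0 F [ 0.9 -0.4  0.5]
```

arm_command:
  increments:
    - [[0,0,-0.05],0.0128,0.7]
    - [[-0.033,-0.033,0],0,0.7]
    - [[-0.033,-0.033,0],0,0.7]
    - [[-0.033,-0.033,0],0,0.7]
    - [[-0.033,-0.033,0],0,0.7]
    - [[-0.033,-0.033,0],0,0.7]
    - [[-0.032,-0.032,0],0,0.7]
    - [[0,0,0],0,0.7]

```text
time: 7.3
ee_pos: [0.477, 0.0117, 0.2884]
orientation: [-3.109, 0.442, 0.001]
force: [0.3, -0.9, 0.1]
width: 0.0598
grip_force: 0.0
```

```bash
python3 - <<'E'
from h import *
p,P,M,f,c=grab("wrist")
for z in [(.052,.07),(.022,.034)]:
    k=(P[...,2]>z[0])&(P[...,2]<z[1])&(abs(P[...,0]-.477)<.035)&(abs(P[...,1]-.009)<.035)
    print(z,k.sum(),cv2.minAreaRect((P[k][:,:2]*1000).astype(np.float32)))
p,P,M,f,c=grab("top")
for z in [(.05,.085)]:
    k=(P[...,2]>z[0])&(P[...,2]<z[1])&(abs(P[...,0]-.61)<.05)&(abs(P[...,1]+.236)<.04)
    print("core",k.sum(),cv2.minEnclosingCircle((P[k][:,:2]*1000).astype(np.float32)),P[k].mean(0))
E
python3 g.py .477 .0088 .202 -16.5
```

```text
(0.052, 0.07) 1853 ((477.4673767089844, 9.981197357177734), (34.01033020019531, 26.44295883178711), 72.55382537841797)
(0.022, 0.034) 658 ((493.6139221191406, 4.829011917114258), (33.864810943603516, 10.271010398864746), 71.44043731689453)
core 206 ((611.07275390625, -236.49380493164062), 18.663497924804688) [ 0.60960592 -0.23392862  0.06995526]
time 7.4 pos [0.4785 0.0086 0.2885] yaw -16.45 turn 0.0003 shift [-0.0014  0.0003  0.0865] w 0.0597238177826584 gf 0.0 F [ 0.2 -0.6  0.5]
```

arm_command:
  increments:
    - [[-0.0015,0,0.03],0.0055,0.7]
    - [[0,0,0.03],0,0.7]
    - [[0,0,0.016],0,0.7]
    - [[0,0,0.01],0,0.7]
    - [[0,0,0],0,0.2]
    - [[0,0,0],0,0.2]
    - [[0,0,0],0,0.2]
    - [[0,0,0],0,0.2]

```text
time: 8.4
ee_pos: [0.4769, 0.0091, 0.2027]
orientation: [-3.105, 0.478, -0.001]
force: [-0.4, -0.3, 1.7]
width: 0.033
grip_force: 60.5
```

```bash
python3 g.py .5694 -.2262 .209 -14.0
```

```text
time 8.4 pos [0.4769 0.0091 0.2027] yaw -17.49 turn -0.0194 shift [ 0.1466  0.2059 -0.0063] w 0.03304580997506709 gf 60.5212676525116 F [-0.4 -0.3  1.7]
```

arm_command:
  increments:
    - [[0,0,-0.04],0,0.2]
    - [[0,0,-0.05],-0.0194,0.2]
    - [[0.0244,0.0343,0],0,0.2]
    - [[0.0244,0.0343,0],0,0.2]
    - [[0.0244,0.0343,0],0,0.2]
    - [[0.0244,0.0343,0],0,0.2]
    - [[0.0245,0.0343,0],0,0.2]
    - [[0.0245,0.0343,0],0,0.2]

```text
time: 9.4
ee_pos: [0.5692, -0.2272, 0.2918]
orientation: [-3.118, 0.383, 0.001]
force: [1.4, 0.3, -3.5]
width: 0.0332
grip_force: 61.7
```

arm_command:
  increments:
    - [[0,0,0],0,0.2]
    - [[0,0,0],0,0.2]
    - [[0,0,0.01],0,0.2]
    - [[0,0,0],0,0.2]
    - [[0,0,0],0,0.2]
    - [[0,0,0],0,0.2]
    - [[0,0,0],0,0.2]
    - [[0,0,0],0,0.2]

```text
time: 10.4
ee_pos: [0.5692, -0.2261, 0.2823]
orientation: [3.118, -0.383, 0.0]
force: [0.5, -0.4, -4.6]
width: 0.0329
grip_force: 61.5
```

```bash
python3 g.py .5694 -.2261 .2077 -14.0
```

```text
time 10.4 pos [ 0.5692 -0.2261  0.2823] yaw -14.01 turn -0.0 shift [ 0.0002 -0.      0.0746] w 0.03285904982307535 gf 61.512919664382935 F [ 0.5 -0.4 -4.6]
```

arm_command:
  increments:
    - [[0,0,0.02],0,0.2]
    - [[0,0,0.02],0,0.2]
    - [[0,0,0.015],0,0.2]
    - [[0,0,0.01],0,0.2]
    - [[0,0,0.005],0,0.2]
    - [[0,0,0.003],0,0.2]
    - [[0,0,0.001],0,0.2]
    - [[0,0,0.001],0,0.2]

```text
time: 11.4
ee_pos: [0.5694, -0.2261, 0.2077]
orientation: [3.118, -0.383, 0.001]
force: [-2.6, 1.1, 4.5]
width: 0.0335
grip_force: 62.8
```

arm_command:
  increments:
    - [[0,0,0.0005],0,0.2]
    - [[0,0,0],0,0.2]
    - [[0,0,0],0,0.7]
    - [[0,0,0],0,0.7]
    - [[0,0,0],0,0.7]
    - [[0,0,-0.04],0,0.7]
    - [[0,0,-0.06],0,0.7]
    - [[0,0,0],0,0.7]

```text
time: 12.4
ee_pos: [0.5708, -0.2267, 0.3118]
orientation: [3.116, -0.383, 0.014]
force: [-0.8, -0.7, 0.4]
width: 0.0595
grip_force: 0.0
```

```bash
python3 g.py .545 .199 .31 0; python3 - <<'E'
from h import *
p,P,M,f,c=grab("side")
k=(P[...,2]>.07)&(P[...,2]<.11)&(abs(P[...,0]-.54)<.05)&(abs(P[...,1]-.199)<.05)
print(cv2.minAreaRect((P[k][:,:2]*1000).astype(np.float32)))
t=p[200:400,200:440]; cv2.imwrite("pics/s3.png",cv2.resize(t,None,fx=2.5,fy=2.5)[...,::-1])
E
```

```text
time 12.4 pos [ 0.5708 -0.2267  0.3118] yaw -14.02 turn -0.0779 shift [-0.0258 -0.4257  0.0018] w 0.059490296943243204 gf 0.0 F [-0.8 -0.7  0.4]
((544.7598876953125, 199.42710876464844), (37.78487777709961, 50.01263427734375), 87.44086456298828)
```

View pics/s3.png

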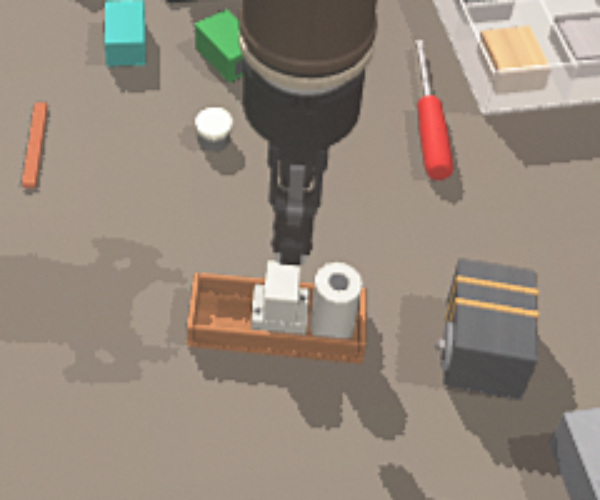

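The step (280,300) and the core (338,300) stand in the tray, with a free bay at its near end (225,300). Next is the block.

arm_command:
  increments:
    - [[0,0,0],-0.0375,0.7]
    - [[0,0,0],-0.038,0.7]
    - [[-0.0035,-0.055,0],0,0.7]
    - [[-0.0035,-0.055,0],0,0.7]
    - [[-0.0035,-0.055,0],0,0.7]
    - [[-0.0035,-0.055,0],0,0.7]
    - [[-0.0035,-0.055,0],0,0.7]
    - [[-0.0035,-0.055,0],0,0.7]

```text
time: 13.45
ee_pos: [0.5498, 0.1056, 0.3053]
orientation: [3.141, -0.011, -0.003]
force: [1.7, -0.2, -0.5]
width: 0.0597
grip_force: 0.0
```

arm_command:
  increments:
    - [[-0.001,-0.048,0],0,0.7]
    - [[0,-0.047,0],0,0.7]
    - [[0,0,0],0,0.7]
    - [[0,0,0],0,0.7]
    - [[0,0,0],0,0.7]
    - [[0,0,0],0,0.7]
    - [[0,0,0],0,0.7]
    - [[0,0,0],0,0.7]

```text
time: 14.45
ee_pos: [0.5504, 0.1987, 0.3068]
orientation: [3.142, -0.012, 0.0]
force: [0.2, 0.2, -0.6]
width: 0.0597
grip_force: 0.0
```

```bash
python3 - <<'E'
from h import *
p,P,M,f,c=grab("wrist"); cv2.imwrite("pics/w4.png",p[...,::-1])
for z in [(.07,.11),(.085,.11)]:
    k=(P[...,2]>z[0])&(P[...,2]<z[1])&(abs(P[...,0]-.545)<.06)&(abs(P[...,1]-.199)<.04)
    q=P[k]; print(k.sum(),cv2.minAreaRect((q[:,:2]*1000).astype(np.float32)),q.min(0),q.max(0))
E
python3 g.py .545 .199 .235 -.5
```

```text
3519 ((545.4774169921875, 200.57791137695312), (52.45841598510742, 34.123287200927734), 0.717098593711853) [0.51915055 0.18353469 0.07000211] [0.57175461 0.21780539 0.10085271]
2311 ((544.4614868164062, 200.5117950439453), (36.8865852355957, 34.16984558105469), 1.015244483947754) [0.52589768 0.18363404 0.08500081] [0.56313356 0.2177928  0.10085271]
time 14.5 pos [0.5503 0.1989 0.3068] yaw -0.43 turn 0.0004 shift [-0.0053 -0.0001  0.0718] w 0.05960833717327798 gf 0.0 F [ 0.5 -0.5  0.9]
```

View pics/w4.png

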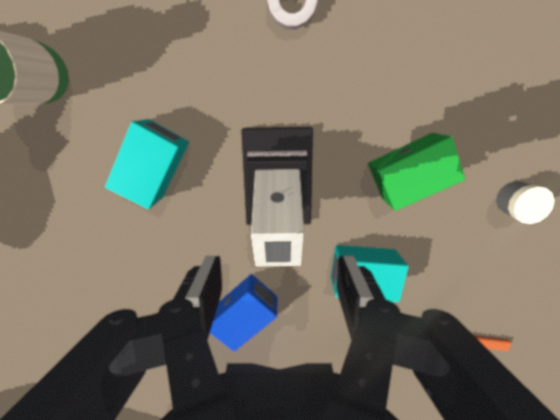

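The wrist view shows the block in the cradle, pocket top at (277,250), centred between the fingers. Both fingers have free space beside it.

arm_command:
  increments:
    - [[-0.003,0,0.02],-0.004,0.7]
    - [[-0.003,-0.001,0.02],0,0.7]
    - [[0,0,0.02],0,0.7]
    - [[0,0,0.015],0,0.7]
    - [[0,0,0],0,0.7]
    - [[0,0,0],0,0.2]
    - [[0,0,0],0,0.2]
    - [[0,0,0],0,0.2]
  force: 30

```text
time: 15.5
ee_pos: [0.5446, 0.2001, 0.2326]
orientation: [-3.141, -0.008, -0.002]
force: [-1.0, -1.1, 4.3]
width: 0.0334
grip_force: 32.0
```

```bash
python3 g.py .5443 .20 .230 0.3
```

```text
time 15.5 pos [0.5446 0.2001 0.2326] yaw 0.3 turn -0.0 shift [-0.0003  0.0001  0.0026] w 0.03341338046238906 gf 31.9628244638443 F [-1.  -1.1  4.3]
```

Gripped. I lift straight up, then look at the block's tilt.

arm_command:
  increments:
    - [[0,0,-0.01],0,0.2]
    - [[0,0,-0.02],0,0.2]
    - [[0,0,-0.03],0,0.2]
    - [[0,0,-0.03],0,0.2]
    - [[0,0,0],0,0.2]
    - [[0,0,0],0,0.2]
    - [[0,0,0],0,0.2]
    - [[0,0,0],0,0.2]

```text
time: 16.5
ee_pos: [0.544, 0.2, 0.3205]
orientation: [3.141, 0.009, -0.003]
force: [0.2, 0.2, -7.4]
width: 0.0337
grip_force: 31.3
```

```bash
python3 g.py .5 0 .32 0.3; cat > tilt.py <<'E'
from h import *
# tilt of held block from the +x-side (upper) face seen in the wrist view
o=ctrl.get_obs(); m=R.from_rotvec(o["orientation"]).as_matrix()
p,P,M,f,c=grab("wrist")
Q=(P-o["ee_pos"])@m   # tool frame
k=(abs(Q[...,1])<.010)&(Q[...,2]>.115)&(Q[...,2]<.24)&(abs(Q[...,0])<.06)&(P[...,2]>.01)
q=Q[k]; 
for a in np.arange(.11,.235,.005):
    s=q[(q[:,2]>=a)&(q[:,2]<a+.005)]
    if len(s): print(round(a,3),len(s),"x",np.median(s[:,0]).round(4),s[:,0].min().round(4),s[:,0].max().round(4))
cv2.imwrite("pics/wt%d.png"%(o["time"]*100),p[...,::-1])
E
python3 tilt.py
```

```text
time 16.5 pos [0.544  0.2    0.3205] yaw 0.31 turn 0.0001 shift [-0.045   0.1998  0.0005] w 0.03366220744350465 gf 31.349582076072693 F [ 0.2  0.2 -7.4]
0.13 467 x 0.0087 0.0046 0.0115
0.135 1228 x 0.0097 -0.0054 0.0146
0.14 945 x 0.0132 -0.0135 0.0174
0.145 782 x 0.0164 -0.0213 0.0196
0.15 619 x 0.0196 -0.0249 0.0229
0.155 472 x 0.023 0.0204 0.0256
0.16 403 x 0.0259 0.0232 0.0283
0.165 381 x 0.0286 0.0259 0.0311
0.17 360 x 0.0314 0.0289 0.034
0.175 322 x 0.0343 0.0316 0.0364
0.18 319 x 0.0371 0.0346 0.0393
0.185 64 x 0.0387 0.0379 0.0392
```

The tilt is still 30 degrees, so the pads hold the block and it doesn't swing. I'll right it by lowering its low edge onto clear bench at about (0.50,-0.11) and rolling it about that edge.

```bash
python3 g.py .5 -.11 .2066 -14.1
```

```text
time 16.55 pos [0.5441 0.2    0.3207] yaw 0.31 turn 0.08 shift [0.0328 0.3114 0.1141] w 0.03373021244194528 gf 31.349852085113525 F [-0.8  0.5 -6.3]
```

arm_command:
  increments:
    - [[0,0,0],0.04,0.2]
    - [[0,0,0],0.04,0.2]
    - [[0.0055,0.052,0],0,0.2]
    - [[0.0055,0.052,0],0,0.2]
    - [[0.0055,0.052,0],0,0.2]
    - [[0.0055,0.052,0],0,0.2]
    - [[0.0055,0.052,0],0,0.2]
    - [[0.0055,0.052,0],0,0.2]

```text
time: 17.55
ee_pos: [0.4999, -0.1121, 0.3217]
orientation: [3.118, -0.385, 0.001]
force: [0.5, 0.5, -8.0]
width: 0.0336
grip_force: 32.4
```

arm_command:
  increments:
    - [[0,0,0.03],0,0.2]
    - [[0,0,0.03],0,0.2]
    - [[0,0,0.03],0,0.2]
    - [[0,0,0.012],0,0.2]
    - [[0,0,0.005],0,0.2]
    - [[0,0,0],0,0.2]
    - [[0,0,0],0,0.2]
    - [[0,0,0],0,0.2]

```text
time: 18.55
ee_pos: [0.5006, -0.1106, 0.2155]
orientation: [3.118, -0.385, 0.002]
force: [0.1, 1.0, -7.5]
width: 0.0337
grip_force: 32.6
```

```bash
python3 g.py .5 -.11 .2066 -14.1
```

```text
time 18.55 pos [ 0.5006 -0.1106  0.2155] yaw -14.09 turn 0.0001 shift [-0.0007 -0.0004  0.0089] w 0.03371966741877777 gf 32.57778882980347 F [ 0.1  1.  -7.5]
```

arm_command:
  increments:
    - [[0,0,0.005],0,0.2]
    - [[0,0,0.003],0,0.2]
    - [[0,0,0.002],0,0.2]
    - [[0,0,0.001],0,0.2]
    - [[0,0,0],0,0.2]
    - [[0,0,0],0,0.2]
    - [[0.001,0,0],0,0.2]
    - [[0.001,0,0],0,0.2]

```text
time: 19.55
ee_pos: [0.5024, -0.1111, 0.2056]
orientation: [3.118, -0.386, 0.001]
force: [-4.9, 0.8, 16.4]
width: 0.0335
grip_force: 36.0
```

```bash
python3 g.py .5 -.11 .2066 -14.1; python3 tilt.py | sed -n '4,12p'
```

```text
time 19.55 pos [ 0.5024 -0.1111  0.2056] yaw -14.1 turn -0.0 shift [-0.0026 -0.0005 -0.001 ] w 0.03351427549766833 gf 35.959022641181946 F [-4.9  0.8 16.4]
0.145 793 x 0.0159 -0.0238 0.0194
0.15 508 x 0.0192 -0.0252 0.0216
0.155 455 x 0.0221 0.0192 0.0247
0.16 388 x 0.0248 0.0225 0.0272
0.165 361 x 0.0272 0.0251 0.0297
0.17 340 x 0.0298 0.0279 0.0322
0.175 310 x 0.0324 0.0298 0.0343
0.18 299 x 0.0349 0.0328 0.0375
0.185 125 x 0.0369 0.0355 0.0376
```

It is rolling: the tilt is down to 27.6 degrees. I continue along the arc.

arm_command:
  increments:
    - [[0.003,0,0],0,0.2]
    - [[0.003,0,0],0,0.2]
    - [[0.003,0,0],0,0.2]
    - [[0.003,0,0],0,0.2]
    - [[0.003,0,0.0005],0,0.2]
    - [[0.003,0,0.001],0,0.2]
    - [[0,0,0],0,0.2]
    - [[0,0,0],0,0.2]

```text
time: 20.6
ee_pos: [0.5198, -0.1155, 0.2025]
orientation: [3.118, -0.385, 0.001]
force: [-2.8, -0.3, 5.1]
width: 0.0335
grip_force: 35.7
```

```bash
python3 g.py .5 -.11 .2066 -14.1; python3 tilt.py | sed -n '4,12p'
```

```text
time 20.6 pos [ 0.5198 -0.1155  0.2025] yaw -14.1 turn 0.0 shift [-0.0206 -0.0005 -0.0041] w 0.0334609569125245 gf 35.71966767311096 F [-2.8 -0.3  5.1]
0.145 369 x 0.0148 0.0135 0.0162
0.15 318 x 0.0157 0.0141 0.0171
0.155 300 x 0.0167 0.0154 0.018
0.16 289 x 0.0177 0.0161 0.0192
0.165 234 x 0.0188 0.0173 0.0201
0.17 219 x 0.0195 0.0184 0.0206
0.175 201 x 0.0203 0.0193 0.0217
0.18 192 x 0.0212 0.0203 0.0223
0.185 177 x 0.0222 0.0211 0.0233
```

arm_command:
  increments:
    - [[0.002,0,0.0005],0,0.2]
    - [[0.002,0,0.0005],0,0.2]
    - [[0.002,0,0.001],0,0.2]
    - [[0.002,0,0.001],0,0.2]
    - [[0.001,0,0.001],0,0.2]
    - [[0,0,0.0005],0,0.2]
    - [[0,0,0.0005],0,0.2]
    - [[0,0,0],0,0.2]

```text
time: 21.65
ee_pos: [0.529, -0.1178, 0.1985]
orientation: [3.118, -0.385, 0.003]
force: [-5.2, 0.8, 16.6]
width: 0.0339
grip_force: 37.8
```

```bash
python3 g.py .5 -.11 .2066 -14.1; python3 tilt.py | sed -n '4,12p'
```

```text
time 21.65 pos [ 0.529  -0.1178  0.1985] yaw -14.09 turn 0.0 shift [-0.0301 -0.0005 -0.0081] w 0.03387860959681925 gf 37.82897472381592 F [-5.2  0.8 16.6]
0.145 279 x 0.0145 0.0135 0.0155
0.15 248 x 0.0145 0.0137 0.0154
0.155 213 x 0.0145 0.0136 0.0152
0.16 222 x 0.0145 0.0137 0.0155
0.165 192 x 0.0147 0.0136 0.0155
0.17 145 x 0.0146 0.0139 0.0154
0.175 145 x 0.0144 0.0138 0.0152
0.18 151 x 0.0145 0.0137 0.0151
0.185 83 x 0.0145 0.0136 0.0153
```

The block is upright. I regrasp it centred and a little higher.

arm_command:
  increments:
    - [[0,0,-0.002],0,0.6]
    - [[0,0,0],0,0.6]
    - [[0,0,0],0,0.6]
    - [[-0.0055,0,-0.003],0,0.6]
    - [[0,0,0],0,0.6]
    - [[0,0,0],0,0.2]
    - [[0,0,0],0,0.2]
    - [[0,0,0],0,0.2]
  force: 60

```text
time: 22.7
ee_pos: [0.5232, -0.1163, 0.2024]
orientation: [3.118, -0.385, 0.001]
force: [-0.9, -0.4, 5.0]
width: 0.0333
grip_force: 61.4
```

```bash
python3 g.py .5263 -.2152 .209 -14.0; python3 tilt.py | sed -n '2,14p';python3 - <<'E'
from h import *
p,P,M,f,c=grab("side")
for n,x,y,z in [("step",.569,-.226,(.058,.08)),("core",.611,-.2365,(.062,.08))]:
    k=(P[...,2]>z[0])&(P[...,2]<z[1])&(abs(P[...,0]-x)<.022)&(abs(P[...,1]-y)<.03)
    q=(P[k][:,:2]*1000).astype(np.float32); print(n,k.sum(),cv2.minAreaRect(q) if k.sum()>5 else '')
E
```

```text
time 22.7 pos [ 0.5232 -0.1163  0.2024] yaw -14.09 turn -0.0005 shift [ 0.0269  0.0952 -0.0066] w 0.03332872042110895 gf 61.425522565841675 F [-0.9 -0.4  5. ]
0.14 2704 x 0.0061 -0.0197 0.0219
0.145 260 x 0.021 0.0202 0.0224
0.15 234 x 0.021 0.0202 0.0217
0.155 212 x 0.021 0.0204 0.0218
0.16 184 x 0.021 0.0204 0.0218
0.165 191 x 0.0211 0.0203 0.0221
0.17 163 x 0.0213 0.0204 0.0221
0.175 121 x 0.0211 0.0203 0.022
0.18 134 x 0.021 0.0201 0.0216
0.185 123 x 0.0209 0.0201 0.0214
0.19 61 x 0.021 0.0203 0.0216
step 230 ((569.3239135742188, -225.1598358154297), (35.50320053100586, 26.03681755065918), 76.18753814697266)
core 267 ((610.8369140625, -235.10716247558594), (34.46321487426758, 35.11841583251953), 88.5593032836914)
```

arm_command:
  increments:
    - [[0,0,-0.03],0,0.2]
    - [[0,0,-0.05],0,0.2]
    - [[0.0086,0.0317,0],0,0.2]
    - [[0.0086,0.0317,0],0,0.2]
    - [[0.0087,0.0318,0],0,0.2]
    - [[0,0,0],0,0.2]
    - [[0,0,0],0,0.2]
    - [[0,0,0],0,0.2]

```text
time: 23.8
ee_pos: [0.5249, -0.2137, 0.2815]
orientation: [-3.117, 0.383, 0.002]
force: [-0.2, 0.7, -7.6]
width: 0.0332
grip_force: 62.1
```

```bash
python3 g.py .5253 -.215 .2074 -14.0; python3 tilt.py | sed -n '4,12p'
```

```text
time 23.8 pos [ 0.5249 -0.2137  0.2815] yaw -14.01 turn -0.0 shift [0.0007 0.0011 0.0741] w 0.03319323815404686 gf 62.11078405380249 F [-0.2  0.7 -7.6]
0.15 247 x 0.021 0.0201 0.0218
0.155 206 x 0.021 0.0202 0.0217
0.16 188 x 0.021 0.0203 0.0218
0.165 188 x 0.021 0.0201 0.022
0.17 152 x 0.0213 0.0203 0.0222
0.175 134 x 0.0211 0.0205 0.022
0.18 133 x 0.021 0.0202 0.0217
0.185 115 x 0.021 0.0205 0.0215
0.19 113 x 0.021 0.0203 0.0216
```

arm_command:
  increments:
    - [[0.0005,0.001,0.02],0,0.2]
    - [[0,0,0.02],0,0.2]
    - [[0,0,0.015],0,0.2]
    - [[0,0,0.01],0,0.2]
    - [[0,0,0.004],0,0.2]
    - [[0,0,0.003],0,0.2]
    - [[0,0,0],0,0.2]
    - [[0,0,0],0,0.2]

```text
time: 24.85
ee_pos: [0.5254, -0.2161, 0.2106]
orientation: [3.118, -0.385, 0.001]
force: [0.4, 1.2, -7.0]
width: 0.0333
grip_force: 62.2
```

```bash
python3 g.py .5253 -.215 .2074 -14.0
```

```text
time 24.85 pos [ 0.5254 -0.2161  0.2106] yaw -14.09 turn -0.0005 shift [-0.0004 -0.001   0.0032] w 0.03331023667235065 gf 62.240638732910156 F [ 0.4  1.2 -7. ]
```

arm_command:
  increments:
    - [[0,-0.001,0.001],0,0.2]
    - [[0,0,0.001],0,0.2]
    - [[0,0,0.001],0,0.2]
    - [[0,0,0.001],0,0.2]
    - [[0,0,0],0,0.2]
    - [[0,0,0],0,0.2]
    - [[0,0,0],0,0.2]
    - [[0,0,0],0,0.2]

```text
time: 25.85
ee_pos: [0.5255, -0.215, 0.2074]
orientation: [3.118, -0.385, 0.001]
force: [-4.5, 2.3, 7.7]
width: 0.0333
grip_force: 64.3
```

```bash
python3 g.py .5253 -.215 .2074 -14.0
```

```text
time 25.85 pos [ 0.5255 -0.215   0.2074] yaw -14.09 turn -0.0005 shift [-0.0002  0.0001  0.    ] w 0.03330128690975399 gf 64.25668716430664 F [-4.5  2.3  7.7]
```

Contact with the tray floor came at the expected height. I release, rise, and back away to the side for a final look.

arm_command:
  increments:
    - [[0,0,-0.001],0,0.6]
    - [[0,0,0],0,0.6]
    - [[0,0,0],0,0.6]
    - [[0,0,-0.03],0,0.6]
    - [[0,0,-0.05],0,0.6]
    - [[-0.03,0,-0.04],0,0.6]
    - [[-0.05,0,0],0,0.6]
    - [[0,0,0],0,0.6]

```text
time: 26.85
ee_pos: [0.445, -0.1952, 0.3275]
orientation: [3.117, -0.387, -0.002]
force: [1.6, -0.1, -0.2]
width: 0.0509
grip_force: 0.0
```

```bash
python3 - <<'E'
from h import *
a=np.radians(-14.1); e=np.array([np.cos(a),np.sin(a)]); n=np.array([-e[1],e[0]]); c0=np.array([.5675,-.2256])
for v in ["side","wrist"]:
    p,P,M,f,c=grab(v); L=(P[...,:2]-c0)@e; W=(P[...,:2]-c0)@n
    for nm,l,z in [("block",-42.5,(.06,.08)),("step",2,(.06,.08)),("core",45,(.063,.085))]:
        k=(P[...,2]>z[0])&(P[...,2]<z[1])&(abs(L*1000-l)<22)&(abs(W)<.03)
        if k.sum()>9: print(v,nm,k.sum(),"L",np.percentile(L[k],[1,99]).round(4),"W",np.percentile(W[k],[1,99]).round(4),"z",np.percentile(P[...,2][k],[5,50,95]).round(4))
    if v=="side": cv2.imwrite("pics/end.png",cv2.resize(p[200:400,200:440],None,fx=2.5,fy=2.5)[...,::-1])
o=ctrl.get_obs(); print(o["ee_pos"],o["force"])
E
```

```text
side block 335 L [-0.0617 -0.0228] W [-0.0158  0.0189] z [0.0631 0.0657 0.0681]
side step 224 L [-0.0108  0.0144] W [-0.0159  0.0188] z [0.0631 0.0657 0.0679]
side core 266 L [0.0275 0.0602] W [-0.0157  0.0187] z [0.0657 0.0699 0.0719]
wrist block 2772 L [-0.0619 -0.0224] W [-0.0156  0.0176] z [0.0657 0.0671 0.0684]
wrist step 2216 L [-0.0112  0.014 ] W [-0.0156  0.0176] z [0.0654 0.0669 0.0681]
[ 0.44807477 -0.1956725   0.32764459] [ 0.35527452 -0.23486388  0.34029327]
```

View pics/end.png

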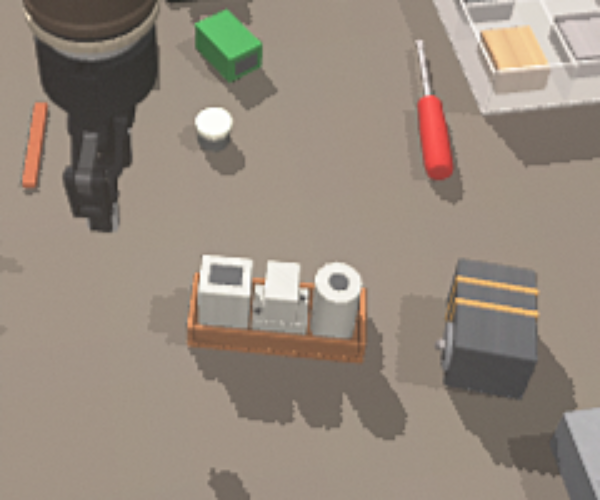

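All three stand upright in the tray: block (225,290), step (280,295), core (338,300). The tops are flat at the expected heights, and the paste, stone, driver and magnet in this view look unmoved.

```bash
python3 -c "
from workcell import ctrl
print(ctrl.hand_in())"
```

```text
the job is handed in; nothing more can be done
None
```

I handed the job in at about 27 s: the block (pocket end up), step and core stand upright in one row in the tray by the last camera check, with the arm clear; the hand-in call gave no verdict.

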